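# Roll a sample jar up the sloped track to the scanner

### The arm

A 7-joint arm with a two-finger parallel gripper is mounted at the origin on the work surface. World frame = base frame: x ahead of the robot, y to its left, z up, the work surface at z = 0. Lengths are in m, angles in rad, forces in N, time in s.
With the tool pointing down it reaches from about 0.425 to 0.925 m from the base axis. Payload 6.8 kg.
Tool frame: the origin (TCP) lies at the very end of the fingers, on their centre line; the grasp point (between the pads) lies 19 mm behind it (bot.grasp_offset is the distance from the TCP to the grasp point, in m); z points along the fingers, y is the direction in which the jaws open and shut (so a half turn about z gives the same grasp; the last joint's range is limited). The gripper opens to 85 mm and grips with 20 to 120 N. Pads are 22 mm wide; open, the fingers measure 114 mm over their backs; the gripper's body (76 mm by 85 mm) begins 54 mm behind the grasp point. The pads swing forward as they close: fully open they stand 13 mm farther back than shut.
Start: joints at [1.169, 0.477, 0.022, 1.555, -0.011, 1.109, -0.083], TCP at [0.195, -0.646, 0.231] pointing down, gripper open.
Joint ranges: [-2.96, 2.96], [-0.34, 2.1], [-1.41, 1.46], [0.24, 2.44], [-1.37, 4.51], [0.17, 1.92], [-2.96, 2.96]. Speed limits (rad/s): [2.39, 2.39, 3.14, 3.14, 3.14, 3.14, 3.14].

### API

Orientations are given as a unit quaternion [w, x, y, z].
In Python, from station import monitor, cams, bot, finder gives the robot as it stands.
- The arm moves only by the tool jog_arm, never from a script. Its argument "plan" is a list of rows, each an object of numbers: "x", "y", "z": the shift along the tool's x, y, z as a fraction of full scale; "wx", "wy", "wz": the turn, a rotation vector about the tool's x, y, z as a fraction of full scale. A call has 1 to 12 rows; each row is the pose to reach, as a shift and turn from the pose measured when the call began, along the tool's axes at that moment, turning the shorter way round; what a row does not reach only later rows make up. Full scale, the value 1, is 20 cm for a shift and 180 degrees for a turn. A row lasts 1/12 s, in which the tool goes at most 41.7 mm and 7.16 degrees, less where a joint would pass 70% of its speed; a pose out of reach is approached as far as the arm can. A call with a number of a shift or a turn outside -1 to 1 is refused whole. A call with a gripper value outside its range is refused whole. "hand" is the opening, from -1 (shut) to 1 (fully open), set as the call begins (left out, the last holds). The fingers move at their own pace and stop on an object; "grip_force" is the grip in N (left out, the last holds). Time passes only in rows, so rows that repeat a pose let the fingers close. It gives the time, the measured TCP pose, the force and the opening at its end, in the units of the state.
- monitor.get_obs(): the state, without advancing time (a new reading comes with each control period).
- cams.read_camera(name): name is "scene" or "side" or "wrist"; returns the picture (480x640x3 uint8, red, green, blue); there is no depth.
- cams.get_calibration(name): a dict with "fx", "fy", "cx", "cy" (pixels), "extrinsics" (4x4, takes a point from world to camera coordinates). Camera axes: x right, y down, z forward; pixel columns grow to the right and rows downward; lengths in m; the calibration is good to about 2 mm. A picture is of the moment at which its call begins: read the wrist's pose just before it. get_calibration takes no time and is no camera call; for the wrist camera it gives the pose at the moment of the call.
- bot.hand_in(): hands the job in, once; it reports no verdict.
Trained networks look in the newest picture that a camera, given by its name, has taken for a name from the list of things; names that differ only in an ending like _2 or _b are one class to them, and where a whole thing is asked for, a point or a joint stands for the part that bears it (a point fixed in the world has none). Each returns a list of dicts, best first, with "confidence" (0 to 1); they miss things now and then, are a little off and sometimes report something else, mostly with a low value. They report only what shows in the picture. A call takes as long as a camera call.
- finder.find_in(camera, target): "bbox" ([left, top, width, height] in pixels, round what is visible of it).
- finder.place_of(camera, target): "location" ([column, row] in pixels: a listed point, or the origin of a listed thing).
The state is a dict: "t": time; "q": joint angles; "joint_vel": joint speeds; "joint_torque": joint torques, N m; "eef_pos": TCP position; "tool_rot": TCP orientation; "contact_force": force on the tool from outside, world axes, zero at the start; "torque": the same for the moment, N m; "gripper_width": opening from 0.0 (shut) to 1.0 (fully open).
Only numpy, scipy, OpenCV 4.12 (cv2) and the standard library are available. Lean on these libraries where they do the work, as an engineer would, in place of code of your own. Each camera call takes 0.05 s, during which the arm holds its last target. There are 200 camera calls.

### The job

With a fingertip, push the sample jar lying at the low end of the sloped track up the slope until it drops into the cradle against the end stop, where it stays and cannot roll back; do not lift it out of the track or flick it. Then press the scan button on the small button box fully down and let it come back up. Leave the other things on the bench where they are.

Things in the scene. Friction and masses are not known exactly. Their poses are not given: they have to be found in the camera images.
- bed: Sloped aluminium gutter on a grey base. Origin on the bed surface, mid-width, 40 mm above the table; x uphill along it (slope 0.10 rad), y across, z square to the bed. Flat bed from x -112 to 45 mm, then a step down of 4 mm into a black-floored hollow up to the end stop. Side walls: inner faces y +-49 mm, 14 mm high. The 10 mm high base reaches x -125 mm.
- low_gap (a point): Middle of the gutter's low end, on the bed surface; axes as bed. Two stubs, 12 mm high and 4 mm thick, 32 to 50 mm to each side of it, hold the jar; the 64 mm gap between them is open, so a fingertip can come in behind the jar.
- stop_face (a point): Middle of the end stop's face, at bed level, 81 mm uphill of the bed's origin; axes as bed. The steel stop is 5 mm thick and stands 26 mm above the bed. 10 mm behind it stands the white scanner head, 116 mm wide, 72 mm deep, its top 125 mm above the table.
- cradle (a point): Where the jar's centre must come to rest: 58 mm uphill of the bed's origin, 18 mm above the bed plane; axes as bed. The jar dropped over the step sits here between step and end stop with about 1 mm play and stays by itself; anywhere lower on the bed it rolls back down.
- jar: The sample jar to be rolled: white plastic with a blue screw cap, a plain cylinder 44 mm in diameter and 90 mm long, 85 to 170 g, lying on its side across the gutter and resting against the two stubs at its low end, with about 4 mm to spare at each end. Origin at its centre, y along its axis; it rolls, so x and z turn.
- jar_center (a point): The centre of that jar (22 mm above the bed surface while it lies on the bed).
- scan_top (a point): Centre of the top of the round scan button (28 mm across, grey), about 44 mm above the table, on the small grey button box (62 mm square, 26 mm high, fixed to the table), which stands in one of three places on the robot's side of the track.
- scan (a joint): Travel of the scan button, 0 up to 0.006 m fully down; sprung, 5 N takes it fully down; it comes back up when let go.
- timer: Bystander: flat white timer, 55 x 70 x 22 mm, in one of the three places by the button box. Origin under its centre.
- spare_jar: Bystander: another such jar standing upright, 44 mm across, 90 mm high, in one of the three places by the button box. Origin under its centre.
- rack: Bystander: blue tube rack on the right, 90 x 200 x 55 mm, its tubes up to 103 mm. Origin under its centre.
- rack2: Bystander: blue tube rack on the left, 90 x 200 x 55 mm, its tubes up to 103 mm. Origin under its centre.
- marker: Bystander: marker pen lying on the table on the left, 130 mm long, 15 mm thick. Origin under its middle.

How it is judged:
On the way, in this order (a step that is already met when the one before it is completed fails the run):
1. the jar lies in the cradle against the end stop (x of jar_center in the frame of cradle between -0.004 and 0.004 m and y of jar_center in the frame of cradle between -0.008 and 0.008 m and z of jar_center in the frame of cradle between -0.004 and 0.004 m and angle between the y axis of jar and the y axis of bed, either way round below 0.12 rad), for 0.3 s.
2. the scan button is pressed down while the jar lies in the cradle (all of step 1 and value of joint scan above 0.0045 m), for 0.05 s.
At the end, for the whole second after the job is handed in: The jar lies at rest in the cradle between step and end stop (centre within 4 mm of the cradle point along and square to the track, 8 mm across it, its axis within 0.12 rad of square to the track), and the scan button has been pressed at least 4.5 mm afterwards and is up again (less than 2 mm) (all of step 1 and linear speed of jar below 0.02 m/s and value of joint scan below 0.002 m); the robot touches nothing.
It fails at once if the jar is lifted more than 8 mm off the bed or comes out of the track (z of jar in the frame of bed above 0.03 m or z of jar in the frame of bed below 0.008 m).
It fails at once if the jar is flicked or thrown (faster than 0.6 m/s) (linear speed of jar above 0.6 m/s).
It fails at once if another thing on the bench is moved by more than 20 mm (distance of any of timer, spare_jar, rack, rack2, marker from where it was at the start of the episode above 0.02 m).
It also fails if it takes over 48 s, if anything falls off the work surface, if the arm or the gripper's body presses on something with over 40 N, if the wrist force passes 120 N, or if a joint passes its speed limit or range.

## Working session

There is one attempt and no reset: what is moved stays moved. The work goes in short steps, Python scripts to look and compute and a tool call to move; the robot and the scene stay as the last step left them, time stands still between calls to the robot, and variables do not carry over. Pictures are saved under pics/ and viewed, about 8 in all and at most 12, crops included, and the job is handed in when it is done.

Besides the shell and the picture viewer there is one more tool, called after "Call:" as name(argument=value, ...) on one line, values as JSON. jog_arm: Moves the arm, as the interface text tells. Shift numbers are shares of 20 cm and turn numbers shares of 180 degrees, none past 1 either way. Its arguments: {"type":"object","properties":{"plan":{"type":"array","items":{"type":"object","properties":{"x":{"type":"number","minimum":-1,"maximum":1},"y":{"type":"number","minimum":-1,"maximum":1},"z":{"type":"number","minimum":-1,"maximum":1},"wx":{"type":"number","minimum":-1,"maximum":1},"wy":{"type":"number","minimum":-1,"maximum":1},"wz":{"type":"number","minimum":-1,"maximum":1}}}},"hand":{"type":"number"},"grip_force":{"type":"number"}},"required":["plan"]}

```bash
mkdir -p pics; cat > h.py <<'E'
from station import monitor, cams, bot, finder
import numpy as np, cv2
from scipy.spatial.transform import Rotation as R
def ray(cam,px):
    c=cams.get_calibration(cam);E=np.array(c["extrinsics"]);Rm,t=E[:3,:3],E[:3,3]
    d=Rm.T@np.array([(px[0]-c["cx"])/c["fx"],(px[1]-c["cy"])/c["fy"],1]);return -Rm.T@t,d/np.linalg.norm(d)
def onz(cam,px,z):
    o,d=ray(cam,px);return o+d*(z-o[2])/d[2]
def tri(obs):
    A=np.zeros((3,3));b=np.zeros(3);L=[ray(*o) for o in obs]
    for o,d in L:
        P=np.eye(3)-np.outer(d,d);A+=P;b+=P@o
    p=np.linalg.solve(A,b);return p,[round(float(np.linalg.norm(np.cross(p-o,d)))*1000,1) for o,d in L]
def proj(cam,p):
    c=cams.get_calibration(cam);q=np.array(c["extrinsics"])@np.append(p,1);return np.array([c["fx"]*q[0]/q[2]+c["cx"],c["fy"]*q[1]/q[2]+c["cy"]])
def shot(cam,name):
    im=cams.read_camera(cam);cv2.imwrite(f"pics/{name}.png",cv2.cvtColor(im,cv2.COLOR_RGB2BGR));return im
def Rt(q): return R.from_quat([q[1],q[2],q[3],q[0]])
E
python3 - <<'E'
from h import *
np.set_printoptions(precision=4,suppress=True)
s=monitor.get_obs();print(s["t"],s["eef_pos"],s["tool_rot"],Rt(s["tool_rot"]).as_matrix(),s["gripper_width"])
for c in("scene","side"):
    shot(c,c+"0")
obs={}
for n in("bed","low_gap","stop_face","cradle","jar_center","scan_top"):
    for c in("scene","side"):
        r=finder.place_of(c,n)[:2]
        print(n,c,[(x["location"],round(x["confidence"],2)) for x in r])
        if r: obs.setdefault(n,[]).append((c,r[0]["location"]))
    if len(obs.get(n,[]))==2: print("  ",*tri(obs[n]))
print(monitor.get_obs()["t"])
a=np.hstack([cv2.imread("pics/scene0.png"),cv2.imread("pics/side0.png")])
E
```

```text
0.0 [ 0.1953 -0.6455  0.2303] [-0.0009  0.9892  0.1464 -0.0002] [[ 0.9571  0.2896 -0.0007]
 [ 0.2896 -0.9571  0.0017]
 [-0.0001 -0.0018 -1.    ]] 0.9996543822973138
bed scene [([346.1, 269.1], 0.74)]
bed side [([272.9, 245.3], 0.95), ([290.3, 219.6], 0.31)]
   [0.636  0.0518 0.0368] [1.8, 1.8]
low_gap scene [([303.4, 284.6], 0.91), ([234.9, 245.1], 0.39)]
low_gap side [([297.5, 226.7], 0.81), ([110.4, 368.1], 0.5)]
   [ 0.6485 -0.0487  0.0295] [3.2, 3.2]
stop_face scene [([381.1, 248.5], 0.87)]
stop_face side [([293.1, 221.9], 0.69)]
   [0.6163 0.0825 0.1018] [53.9, 53.9]
cradle scene [([370.6, 250.1], 0.68), ([311.0, 274.1], 0.3)]
cradle side [([255.5, 250.3], 0.94), ([295.1, 223.2], 0.24)]
   [0.624  0.1139 0.0653] [3.1, 3.1]
jar_center scene [([312.9, 277.2], 0.8)]
jar_center side [([292.1, 221.1], 0.58)]
   [ 0.6527 -0.0313  0.0515] [0.5, 0.5]
scan_top scene [([118.3, 323.7], 0.67), ([357.1, 210.5], 0.46)]
scan_top side [([310.8, 297.1], 0.61)]
   [ 0.6011 -0.2823 -0.1703] [201.2, 201.2]
0.7
```

View pics/scene0.png

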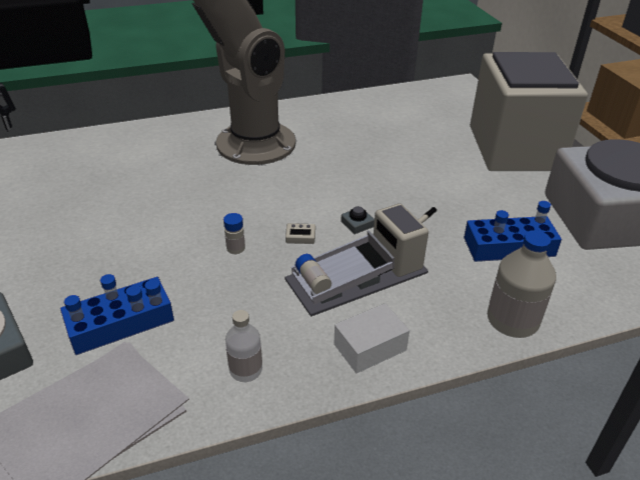

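View pics/side0.png

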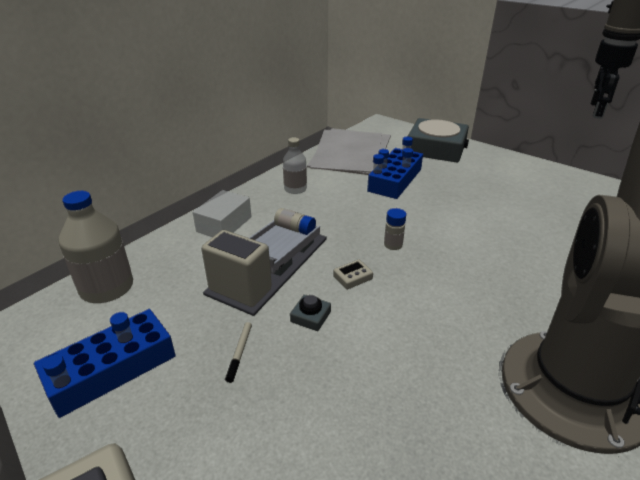

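The scene view shows the jar at the low end, around (313,273). The head is at (402,240), the button box at (357,214), the timer at (301,232) and the spare jar at (234,233). In the side view the button is at (311,303). I'm starting the move over the track, closing the fingers on the way.

Call:
jog_arm(plan=[{"x":0.96,"y":-0.835,"z":-0.12,"wz":-0.15},{"x":0.96,"y":-0.835,"z":-0.12,"wz":-0.15},{"x":0.96,"y":-0.835,"z":-0.12,"wz":-0.15},{"x":0.96,"y":-0.835,"z":-0.12,"wz":-0.15},{"x":0.96,"y":-0.835,"z":-0.12,"wz":-0.15},{"x":0.96,"y":-0.835,"z":-0.12,"wz":-0.15},{"x":0.96,"y":-0.835,"z":-0.12,"wz":-0.15},{"x":0.96,"y":-0.835,"z":-0.12,"wz":-0.15}], hand=-1)

```text
invalid input at $.plan[0]: expected keys x, y, z, wx, wy, wz
```

```bash
cat >> h.py <<'E'
def go(p,yaw=None):
    """fractions for shifting TCP to p with tool pointing down, tool y heading yaw (deg)"""
    s=monitor.get_obs();M=Rt(s["tool_rot"])
    d=M.inv().apply(np.array(p)-s["eef_pos"])/0.2
    out=[d.round(3)]
    if yaw is not None:
        a=np.radians(yaw);y=np.array([np.cos(a),np.sin(a),0]);z=np.array([0,0,-1.]);x=np.cross(y,z)
        T=R.from_matrix(np.c_[x,y,z]);out.append(((M.inv()*T).as_rotvec()/np.pi).round(4))
    print("t",round(s["t"],2),"at",np.round(s["eef_pos"],4),"F",np.round(s["contact_force"],1),"go",*out)
E
python3 - <<'E'
from h import *
print(tri([("scene",(357.1,210.5)),("side",(310.8,297.1))]))
go([0.6,-0.03,0.33],8.5)
E
```

```text
(array([0.45458311, 0.14351877, 0.0479517 ]), [1.3, 1.3])
t 0.7 at [ 0.1955 -0.6461  0.2314] F [ 0.2 -0.9 -0.1] go [ 2.828 -2.363 -0.493] [ 0.      0.     -0.4537]
```

Call:
jog_arm(plan=[{"x":0.94,"y":-0.79,"z":-0.16,"wx":0,"wy":0,"wz":-0.15},{"x":0.94,"y":-0.79,"z":-0.16,"wx":0,"wy":0,"wz":-0.15},{"x":0.94,"y":-0.79,"z":-0.16,"wx":0,"wy":0,"wz":-0.15},{"x":0.94,"y":-0.79,"z":-0.16,"wx":0,"wy":0,"wz":-0.15},{"x":0.94,"y":-0.79,"z":-0.16,"wx":0,"wy":0,"wz":-0.15},{"x":0.94,"y":-0.79,"z":-0.16,"wx":0,"wy":0,"wz":-0.15},{"x":0.94,"y":-0.79,"z":-0.16,"wx":0,"wy":0,"wz":-0.15},{"x":0.94,"y":-0.79,"z":-0.16,"wx":0,"wy":0,"wz":-0.15}], hand=-1)

```text
t: 1.37
eef_pos: [0.3317, -0.4386, 0.2642]
tool_rot: [0.001, 0.927, 0.376, 0.0]
contact_force: [-0.2, -1.4, -0.4]
gripper_width: -0.001
```

```bash
python3 -c "
from h import *
go([0.6,-0.03,0.33],8.5)"
```

```text
t 1.37 at [ 0.3317 -0.4386  0.2642] F [-0.2 -1.4 -0.4] go [ 2.385 -0.532 -0.329] [ 5.00e-04  1.00e-04 -3.02e-01]
```

Call:
jog_arm(plan=[{"x":1,"y":-0.22,"z":-0.14,"wx":0,"wy":0,"wz":-0.15},{"x":1,"y":-0.22,"z":-0.14,"wx":0,"wy":0,"wz":-0.15},{"x":1,"y":-0.22,"z":-0.14,"wx":0,"wy":0,"wz":-0.15},{"x":1,"y":-0.22,"z":-0.14,"wx":0,"wy":0,"wz":-0.15},{"x":1,"y":-0.22,"z":-0.14,"wx":0,"wy":0,"wz":-0.15},{"x":1,"y":-0.22,"z":-0.14,"wx":0,"wy":0,"wz":-0.15}])

```text
t: 1.87
eef_pos: [0.4495, -0.2613, 0.2937]
tool_rot: [0.001, 0.811, 0.585, 0.003]
contact_force: [0.6, -0.1, 0.5]
gripper_width: -0.0
```

```bash
python3 -c "
from h import *
go([0.6,-0.03,0.33],8.5)"
```

```text
t 1.87 at [ 0.4495 -0.2613  0.2937] F [ 0.6 -0.1  0.5] go [ 1.335  0.352 -0.176] [ 0.0019 -0.0005 -0.1491]
```

Call:
jog_arm(plan=[{"x":1,"y":0.35,"z":-0.17,"wx":0,"wy":0,"wz":-0.15},{"x":1,"y":0.35,"z":-0.17,"wx":0,"wy":0,"wz":-0.15},{"x":1,"y":0.35,"z":-0.17,"wx":0,"wy":0,"wz":-0.15},{"x":1,"y":0.35,"z":-0.17,"wx":0,"wy":0,"wz":-0.15},{"x":1,"y":0.35,"z":-0.17,"wx":0,"wy":0,"wz":-0.15},{"x":1,"y":0.35,"z":-0.17,"wx":0,"wy":0,"wz":-0.15},{"x":1,"y":0.35,"z":-0.17,"wx":0,"wy":0,"wz":-0.15},{"x":1,"y":0.35,"z":-0.17,"wx":0,"wy":0,"wz":-0.15}])

```text
t: 2.53
eef_pos: [0.5789, -0.0946, 0.3281]
tool_rot: [0.002, 0.652, 0.758, 0.002]
contact_force: [0.2, -0.5, 1.0]
gripper_width: -0.003
```

```bash
python3 - <<'E'
from h import *
np.set_printoptions(precision=4,suppress=True)
go([0.6,-0.03,0.33],8.5)
shot("wrist","w1")
for n,z in(("bed",.04),("low_gap",.0288),("stop_face",.0481),("cradle",.0637),("jar_center",.052),("scan_top",.044)):
    r=finder.place_of("wrist",n)[:2]
    print(n,[(x["location"],round(x["confidence"],2),onz("wrist",x["location"],z)) for x in r])
E
```

```text
t 2.53 at [ 0.5789 -0.0946  0.3281] F [ 0.2 -0.5  1. ] go [ 0.303  0.153 -0.009] [ 0.0016 -0.      0.0008]
bed [([382.1, 65.5], 0.75, array([0.6295, 0.0513, 0.04  ])), ([381.6, 147.2], 0.46, array([ 0.6461, -0.0334,  0.04  ]))]
low_gap [([376.0, 164.0], 0.83, array([ 0.6454, -0.0538,  0.0288]))]
stop_face []
cradle []
jar_center [([381.0, 144.5], 0.75, array([ 0.6431, -0.0291,  0.052 ]))]
scan_top [([378.3, 164.1], 0.57, array([ 0.646 , -0.0508,  0.044 ]))]
```

View pics/w1.png

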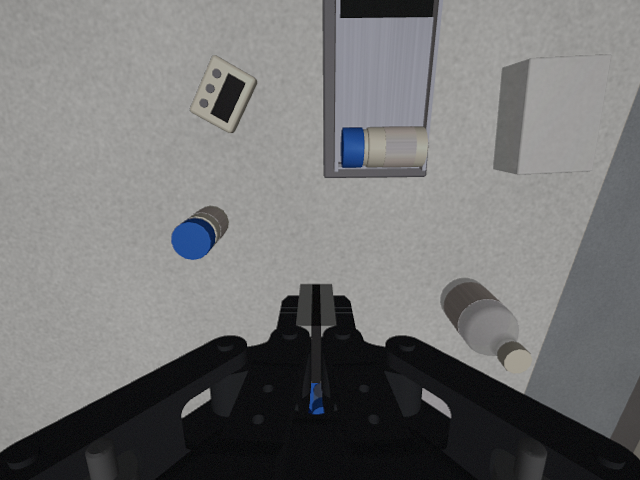

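The wrist view shows the jar at (383,147), with its cap at the left. The step edge runs (340,17)–(434,17) and the low end of the base runs (324,178)–(427,176). The network put bed origin, low gap and jar where expected, but its "scan_top" hit lies on the jar, so I'm ignoring it. Next I'll get the track direction from the edges.

```bash
python3 - <<'E'
from h import *
np.set_printoptions(precision=4,suppress=True)
im=cv2.imread("pics/w1.png");cv2.imwrite("pics/w1c.png",cv2.resize(im[0:200,290:470],None,fx=4,fy=3,interpolation=cv2.INTER_CUBIC)[:600])
for px,z in (((340,17),.0445),((434,17),.0445),((324,178),.01),((427,176),.01)): print(px,onz("wrist",px,z))
E
```

```text
(340, 17) [0.5768 0.0912 0.0445]
(434, 17) [0.6736 0.1059 0.0445]
(324, 178) [ 0.5878 -0.0801  0.01  ]
(427, 176) [ 0.7162 -0.0583  0.01  ]
```

View pics/w1c.png

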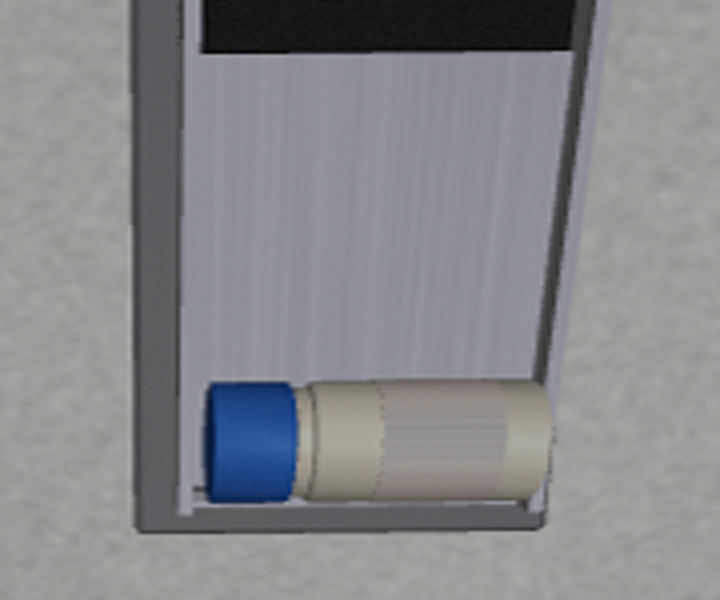

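Both edges give a 170 mm baseline, as it should be, and the track yaw is about 9°. The bed origin comes out near (0.632, 0.0535). I'll move behind the low end next.

```bash
cat >> h.py <<'E'
YAW=9.0
O=np.array([0.632,0.0535,0.040]);u=np.array([-np.sin(np.radians(YAW))*np.cos(.1),np.cos(np.radians(YAW))*np.cos(.1),np.sin(.1)])
def trk(x,h): return O+x*u+np.array([0,0,h])
def inbed(p):
    l=np.array([-np.cos(np.radians(YAW)),-np.sin(np.radians(YAW)),0]);d=np.array(p)-O;return np.round(1000*np.array([d@u,d@l,d@np.cross(u,l)]),1)
E
python3 -c "
from h import *
p=trk(-.155,0);p[2]=.15;print(p);go(p,YAW)"
```

```text
[ 0.65612621 -0.09882687  0.15      ]
t 2.88 at [ 0.5781 -0.0948  0.3286] F [-0.   0.2 -0.2] go [-0.078  0.378  0.895] [ 0.0018  0.0001 -0.0024]
```

Call:
jog_arm(plan=[{"x":-0.078,"y":0.378,"z":0.6,"wx":0.0018,"wy":0,"wz":-0.0024},{"x":-0.078,"y":0.378,"z":0.6,"wx":0.0018,"wy":0,"wz":-0.0024},{"x":-0.078,"y":0.378,"z":0.6,"wx":0.0018,"wy":0,"wz":-0.0024},{"x":-0.078,"y":0.378,"z":0.895,"wx":0.0018,"wy":0,"wz":-0.0024},{"x":-0.078,"y":0.378,"z":0.895,"wx":0.0018,"wy":0,"wz":-0.0024},{"x":-0.078,"y":0.378,"z":0.895,"wx":0.0018,"wy":0,"wz":-0.0024},{"x":-0.078,"y":0.378,"z":0.895,"wx":0.0018,"wy":0,"wz":-0.0024}])

```text
t: 3.47
eef_pos: [0.655, -0.0991, 0.1487]
tool_rot: [-0.002, 0.65, 0.76, -0.001]
contact_force: [-0.2, -0.0, 1.8]
gripper_width: -0.001
```

```bash
python3 - <<'E'
from h import *
np.set_printoptions(precision=4,suppress=True)
im=shot("wrist","w2")
for n,z in(("bed",.04),("low_gap",.0288),("jar_center",.0525)):
    r=finder.place_of("wrist",n)[:1]
    print(n,[(x["location"],round(x["confidence"],2),inbed(onz("wrist",x["location"],z))) for x in r])
# overlay expected bed outline
for x in(-.112,.045):
    a=[proj("wrist",O+x*u+k*np.array([np.cos(np.radians(YAW)),np.sin(np.radians(YAW)),0])) for k in(-.049,.049)]
    im=cv2.line(im.copy(),*[tuple(int(round(v)) for v in q) for q in a],(255,0,0),1)
cv2.imwrite("pics/w2.png",im[:,:,::-1])
p=trk(-.150,.010);go([p[0],p[1],.039],YAW)
E
```

```text
bed []
low_gap [([318.6, 161.3], 0.96, array([-105.5,   -3.9,   -0.7]))]
jar_center [([315.6, 134.6], 0.8, array([-84.4,  -1.6,  21. ]))]
t 3.67 at [ 0.6578 -0.099   0.1534] F [-0.2 -0.3  0.8] go [ 0.028 -0.011  0.572] [ 0.0015  0.0005 -0.0002]
```

View pics/w2.png

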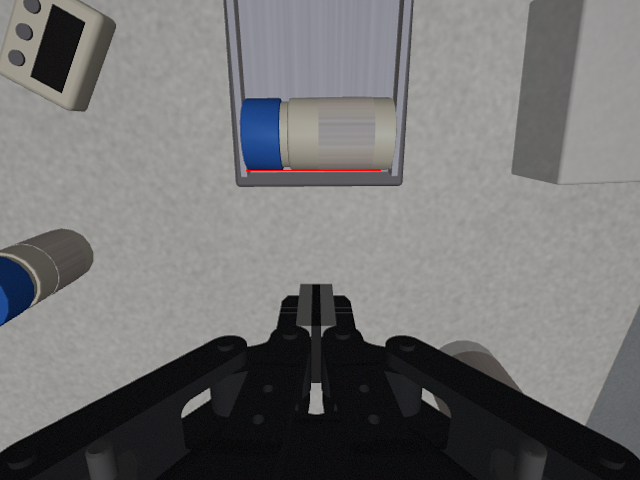

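```bash
python3 - <<'E'
from h import *
np.set_printoptions(precision=4,suppress=True)
c=cams.get_calibration("wrist");print({k:c[k] for k in("fx","fy","cx","cy")});E=np.array(c["extrinsics"]);print(E, -E[:3,:3].T@E[:3,3]);s=monitor.get_obs();print(s["t"],s["eef_pos"],s["q"],s["joint_vel"])
for px,z in(((240,134),.052),((397,134),.052),((237,186),.01),((403,184),.01),((247,170),.0288),((391,170),.0288)):print(px,inbed(onz("wrist",px,z)))
E
```

```text
{'fx': 363.91817374899836, 'fy': 363.91817374899836, 'cx': 315.7087071757701, 'cy': 236.68422838111138}
[[ 0.9878  0.1559  0.0042 -0.6346]
 [ 0.1483 -0.9472  0.2841 -0.2065]
 [ 0.0483 -0.28   -0.9588  0.2456]
 [ 0.      0.      0.      1.    ]] [ 0.6456 -0.0279  0.2968]
3.6667 [ 0.6578 -0.099   0.1534] [ 0.3905  0.5793 -0.4785  1.6288  0.3049  1.0032 -0.0288] [-0.0013  0.0008  0.0014  0.0062  0.0038 -0.0014 -0.0008]
(240, 134) [-84.   47.3  20.5]
(397, 134) [-84.1 -54.4  20.5]
(237, 186) [-128.    60.2  -17.3]
(403, 184) [-126.6  -70.7  -17.4]
(247, 170) [-111.7   48.2   -0. ]
(391, 170) [-111.8  -56.7   -0. ]
```

The overlay falls on the low end at row 170, as expected. The walls and jar put the track centre about 2–4 mm further right, so I'm shifting the origin slightly. Next I descend behind the jar.

Call:
jog_arm(plan=[{"x":0.028,"y":0,"z":0.2,"wx":0.0015,"wy":0,"wz":0},{"x":0.028,"y":0,"z":0.38,"wx":0.0015,"wy":0,"wz":0},{"x":0.028,"y":0,"z":0.5,"wx":0.0015,"wy":0,"wz":0},{"x":0.028,"y":0,"z":0.56,"wx":0.0015,"wy":0,"wz":0},{"x":0.028,"y":0,"z":0.56,"wx":0.0015,"wy":0,"wz":0},{"x":0.028,"y":0,"z":0.56,"wx":0.0015,"wy":0,"wz":0}])

```text
t: 4.17
eef_pos: [0.6585, -0.0936, 0.0431]
tool_rot: [0.001, 0.65, 0.76, 0.0]
contact_force: [-0.4, 1.4, 0.3]
gripper_width: -0.001
```

```bash
sed -i 's/^O=np.array(\[0.632,0.0535/O=np.array([0.634,0.054/' h.py; python3 - <<'E'
from h import *
im=shot("wrist","w3")
print(inbed(monitor.get_obs()["eef_pos"]))
go(trk(-.150,.010),YAW);go(trk(-.135,.010),YAW);go(trk(-.085,.010),YAW)
E
```

```text
[-148.6   -1.8   18.8]
t 4.22 at [ 0.6592 -0.0936  0.0438] F [-0.4  0.4 -0.2] go [ 0.002 -0.009  0.044] [ 0.0011  0.0008 -0.0002]
t 4.22 at [ 0.6592 -0.0936  0.0438] F [-0.4  0.4 -0.2] go [ 0.077 -0.009  0.036] [ 0.0011  0.0008 -0.0002]
t 4.22 at [ 0.6592 -0.0936  0.0438] F [-0.4  0.4 -0.2] go [ 0.326 -0.009  0.011] [ 0.0011  0.0008 -0.0002]
```

View pics/w3.png

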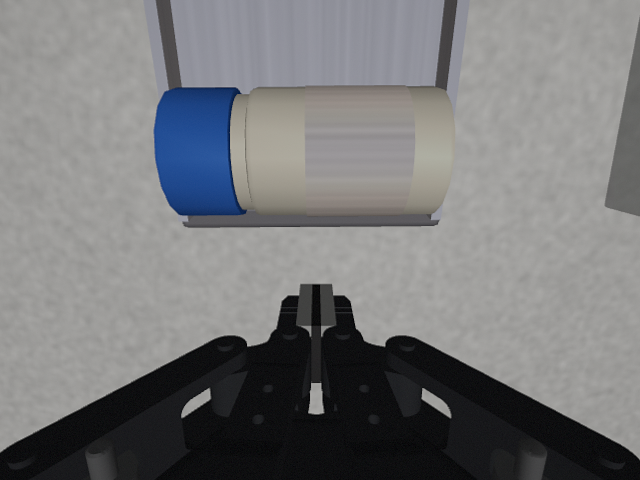

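The jar is centred at column ~305 and the gutter at ~309; the fingertip is at 316, so I shift about 2.5 mm left. The tip is still clear behind the jar. Now I push slowly along the slope.

Call:
jog_arm(plan=[{"x":0.04,"y":-0.012,"z":0.028,"wx":0.001,"wy":0,"wz":0},{"x":0.08,"y":-0.012,"z":0.025,"wx":0.001,"wy":0,"wz":0},{"x":0.1,"y":-0.012,"z":0.023,"wx":0.001,"wy":0,"wz":0},{"x":0.12,"y":-0.012,"z":0.021,"wx":0.001,"wy":0,"wz":0},{"x":0.14,"y":-0.012,"z":0.019,"wx":0.001,"wy":0,"wz":0},{"x":0.165,"y":-0.012,"z":0.016,"wx":0.001,"wy":0,"wz":0},{"x":0.19,"y":-0.012,"z":0.014,"wx":0.001,"wy":0,"wz":0},{"x":0.215,"y":-0.012,"z":0.011,"wx":0.001,"wy":0,"wz":0},{"x":0.24,"y":-0.012,"z":0.009,"wx":0.001,"wy":0,"wz":0},{"x":0.265,"y":-0.012,"z":0.006,"wx":0.001,"wy":0,"wz":0},{"x":0.285,"y":-0.012,"z":0.004,"wx":0.001,"wy":0,"wz":0},{"x":0.3,"y":-0.012,"z":0.003,"wx":0.001,"wy":0,"wz":0}])

```text
t: 5.22
eef_pos: [0.6474, -0.0339, 0.0431]
tool_rot: [0.001, 0.65, 0.76, -0.001]
contact_force: [0.2, -1.2, -0.6]
gripper_width: 0.0
```

```bash
python3 - <<'E'
from h import *
im=shot("wrist","w4")
print(inbed(monitor.get_obs()["eef_pos"]))
go(trk(-.04,.012),YAW);go(trk(.01,.012),YAW)
E
```

```text
[-87.4   0.5  11.9]
t 5.27 at [ 0.6473 -0.0332  0.0432] F [-0.1 -0.   0.9] go [ 0.242  0.002 -0.025] [0.0002 0.0006 0.0001]
t 5.27 at [ 0.6473 -0.0332  0.0432] F [-0.1 -0.   0.9] go [ 0.491  0.003 -0.05 ] [0.0002 0.0006 0.0001]
```

View pics/w4.png

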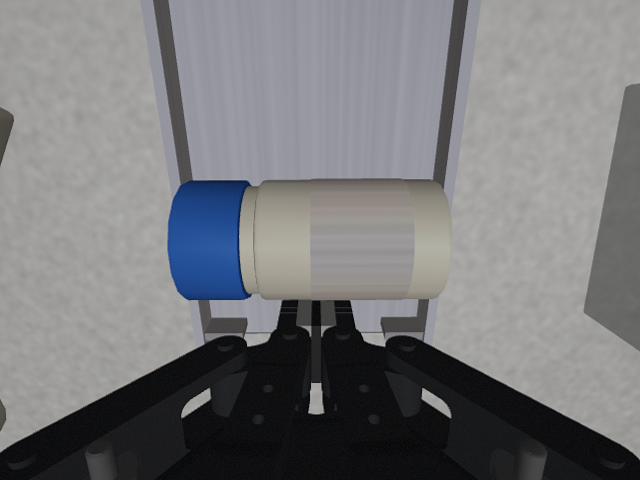

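The jar is square in the gutter (168–450), riding on the fingertip past the stubs. I continue pushing.

Call:
jog_arm(plan=[{"x":0.012,"y":0,"z":-0.001,"wx":0,"wy":0,"wz":0},{"x":0.035,"y":0,"z":-0.004,"wx":0,"wy":0,"wz":0},{"x":0.062,"y":0,"z":-0.006,"wx":0,"wy":0,"wz":0},{"x":0.09,"y":0,"z":-0.009,"wx":0,"wy":0,"wz":0},{"x":0.12,"y":0,"z":-0.012,"wx":0,"wy":0,"wz":0},{"x":0.15,"y":0,"z":-0.015,"wx":0,"wy":0,"wz":0},{"x":0.18,"y":0,"z":-0.018,"wx":0,"wy":0,"wz":0},{"x":0.21,"y":0,"z":-0.021,"wx":0,"wy":0,"wz":0},{"x":0.24,"y":0,"z":-0.024,"wx":0,"wy":0,"wz":0},{"x":0.265,"y":0,"z":-0.027,"wx":0,"wy":0,"wz":0},{"x":0.285,"y":0,"z":-0.029,"wx":0,"wy":0,"wz":0},{"x":0.3,"y":0,"z":-0.03,"wx":0,"wy":0,"wz":0}])

```text
t: 6.27
eef_pos: [0.6378, 0.0268, 0.0492]
tool_rot: [0.001, 0.649, 0.761, -0.0]
contact_force: [-0.4, -1.0, 0.1]
gripper_width: 0.002
```

```bash
python3 - <<'E'
from h import *
im=shot("wrist","w5")
print(inbed(monitor.get_obs()["eef_pos"]))
go(trk(.01,.012),YAW);go(trk(.026,.012),YAW)
E
```

```text
[-25.7   0.4  11.8]
t 6.32 at [0.6378 0.0275 0.0492] F [0.4 0.8 0. ] go [ 0.184  0.002 -0.019] [0.0002 0.0004 0.0005]
t 6.32 at [0.6378 0.0275 0.0492] F [0.4 0.8 0. ] go [ 0.263  0.003 -0.027] [0.0002 0.0004 0.0005]
```

View pics/w5.png

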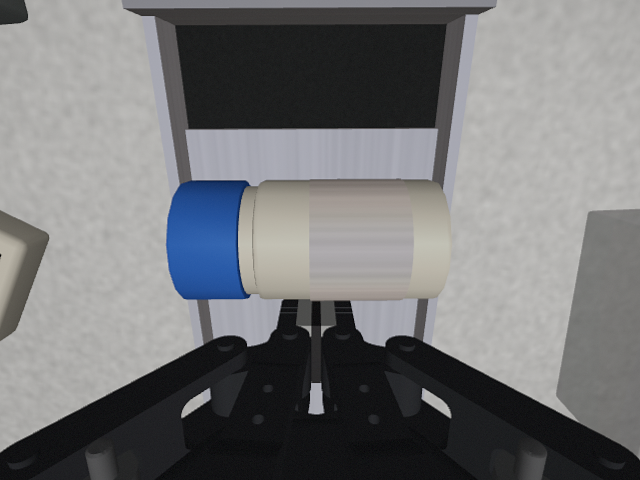

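The jar is square, and the step edge (row 128) and end stop (row ~20) are ahead. I push it over the step slowly.

Call:
jog_arm(plan=[{"x":0.015,"y":0.003,"z":-0.002,"wx":0,"wy":0,"wz":0},{"x":0.04,"y":0.003,"z":-0.004,"wx":0,"wy":0,"wz":0},{"x":0.065,"y":0.003,"z":-0.007,"wx":0,"wy":0,"wz":0},{"x":0.09,"y":0.003,"z":-0.009,"wx":0,"wy":0,"wz":0},{"x":0.115,"y":0.003,"z":-0.012,"wx":0,"wy":0,"wz":0},{"x":0.14,"y":0.003,"z":-0.014,"wx":0,"wy":0,"wz":0},{"x":0.16,"y":0.003,"z":-0.016,"wx":0,"wy":0,"wz":0},{"x":0.18,"y":0.003,"z":-0.018,"wx":0,"wy":0,"wz":0},{"x":0.2,"y":0.003,"z":-0.02,"wx":0,"wy":0,"wz":0},{"x":0.215,"y":0.003,"z":-0.022,"wx":0,"wy":0,"wz":0},{"x":0.23,"y":0.003,"z":-0.024,"wx":0,"wy":0,"wz":0},{"x":0.24,"y":0.003,"z":-0.025,"wx":0,"wy":0,"wz":0}])

```text
t: 7.32
eef_pos: [0.6306, 0.0757, 0.0541]
tool_rot: [0.0, 0.649, 0.761, -0.0]
contact_force: [-0.4, 0.0, -0.4]
gripper_width: -0.004
```

```bash
python3 - <<'E'
from h import *
im=shot("wrist","w6")
print(inbed(monitor.get_obs()["eef_pos"]))
r=finder.place_of("wrist","jar_center")[:1];print([(x,inbed(onz("wrist",x["location"],.0637))) for x in r])
go(trk(.0,.012),YAW);go(trk(.026,.012),YAW)
E
```

```text
[23.6 -0.1 11.9]
[({'location': [308.1, 232.3], 'confidence': 0.72}, array([58.2,  3.3, 18. ]))]
t 7.42 at [0.6306 0.0756 0.0542] F [-1.2 -0.2 -0.1] go [-0.109 -0.001  0.011] [0.0002 0.0003 0.0007]
t 7.42 at [0.6306 0.0756 0.0542] F [-1.2 -0.2 -0.1] go [ 0.02  -0.    -0.002] [0.0002 0.0003 0.0007]
```

View pics/w6.png

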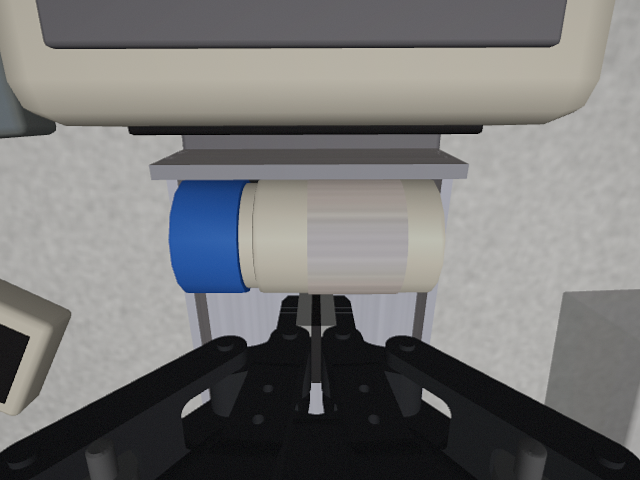

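The jar now looks dropped: its silhouette is smaller (170–443, rows 180–293) and it touches the stop. The network puts its centre at x = 58.2 mm. I back the finger off and check that the jar stays.

Call:
jog_arm(plan=[{"x":-0.03,"y":0,"z":0,"wx":0,"wy":0,"wz":0},{"x":-0.08,"y":0,"z":0,"wx":0,"wy":0,"wz":0},{"x":-0.15,"y":0,"z":0,"wx":0,"wy":0,"wz":0},{"x":-0.2,"y":0,"z":-0.1,"wx":0,"wy":0,"wz":0},{"x":-0.2,"y":0,"z":-0.1,"wx":0,"wy":0,"wz":0},{"x":-0.2,"y":0,"z":-0.1,"wx":0,"wy":0,"wz":0}])

```text
t: 7.92
eef_pos: [0.6382, 0.0336, 0.0749]
tool_rot: [0.002, 0.65, 0.76, 0.0]
contact_force: [1.2, 0.3, -0.5]
gripper_width: -0.001
```

```bash
python3 - <<'E'
from h import *
im=shot("wrist","w7")
print(inbed(monitor.get_obs()["eef_pos"]))
r=finder.place_of("wrist","jar_center")[:1];print([(x,inbed(onz("wrist",x["location"],.0637))) for x in r])
p=monitor.get_obs()["eef_pos"]
go([p[0],p[1],.22],YAW)
E
```

```text
[-16.   -0.3  36.1]
[({'location': [304.7, 115.0], 'confidence': 0.6}, array([60.9,  5. , 17.7]))]
t 8.02 at [0.6368 0.0356 0.0738] F [-0.6 -0.2  0.4] go [-0.001  0.    -0.731] [0.0001 0.0002 0.0005]
```

View pics/w7.png

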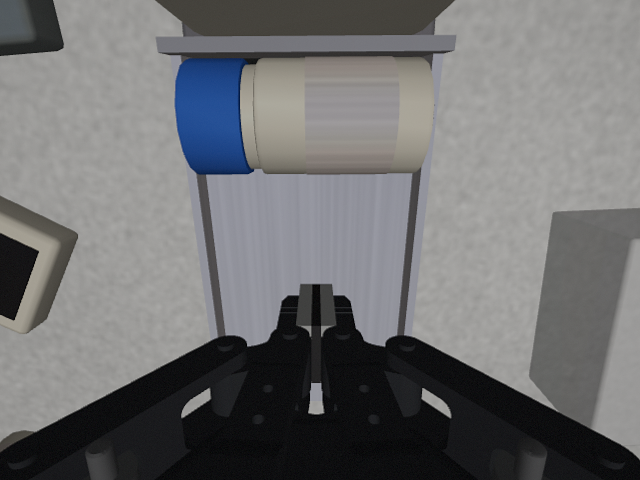

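The jar stays by itself in the cradle with the finger well clear. I rise and go over to the button box.

Call:
jog_arm(plan=[{"x":-0.05,"y":0,"z":-0.2,"wx":0,"wy":0,"wz":0},{"x":-0.05,"y":0,"z":-0.4,"wx":0,"wy":0,"wz":0},{"x":-0.05,"y":0,"z":-0.6,"wx":0,"wy":0,"wz":0},{"x":0.1,"y":-0.2,"z":-0.63,"wx":0,"wy":0,"wz":0},{"x":0.2,"y":-0.4,"z":-0.63,"wx":0,"wy":0,"wz":0},{"x":0.3,"y":-0.6,"z":-0.63,"wx":0,"wy":0,"wz":0},{"x":0.377,"y":-0.817,"z":-0.63,"wx":0,"wy":0,"wz":0},{"x":0.377,"y":-0.817,"z":-0.63,"wx":0,"wy":0,"wz":0},{"x":0.377,"y":-0.817,"z":-0.63,"wx":0,"wy":0,"wz":0}])

```text
t: 8.77
eef_pos: [0.4585, 0.0856, 0.199]
tool_rot: [-0.0, 0.647, 0.762, -0.002]
contact_force: [-0.6, 0.3, -0.2]
gripper_width: -0.001
```

```bash
python3 - <<'E'
from h import *
np.set_printoptions(precision=4,suppress=True)
im=shot("wrist","w8")
r=finder.place_of("wrist","scan_top")[:2];print([(x,onz("wrist",x["location"],.044)) for x in r])
r=finder.find_in("wrist","scan")[:2];print(r)
print(proj("wrist",[.4546,.1435,.046]))
go([.4546,.1435,.07],YAW)
E
```

```text
[({'location': [321.7, 142.4], 'confidence': 0.7}, array([0.4576, 0.1463, 0.044 ]))]
[{'bbox': [304.8, 126.3, 32.8, 32.2], 'confidence': 0.74}]
[316.0654 145.1519]
t 8.92 at [0.4641 0.0844 0.1997] F [-0.1 -0.  -0.5] go [ 0.3   -0.001  0.648] [0.0004 0.0002 0.0006]
```

View pics/w8.png

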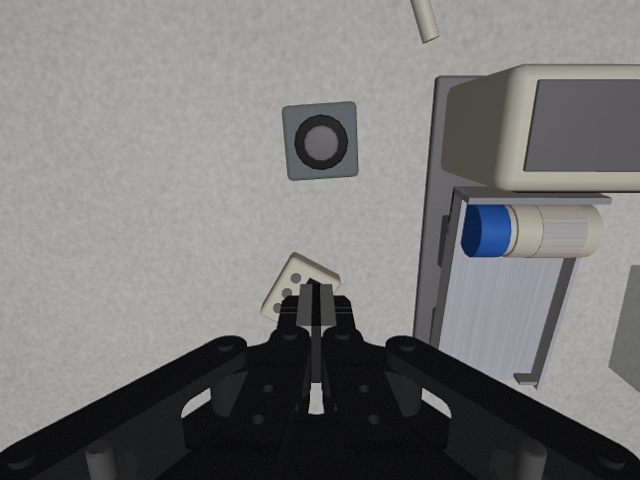

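The button is at (322,142) and maps to (0.4576, 0.1463). This agrees within about 4 mm with the two-camera fix of (0.4546, 0.1435). The jar is still in the cradle. I move above the button next.

Call:
jog_arm(plan=[{"x":0.2,"y":0.013,"z":0.1,"wx":0,"wy":0,"wz":0},{"x":0.31,"y":0.013,"z":0.25,"wx":0,"wy":0,"wz":0},{"x":0.31,"y":0.013,"z":0.45,"wx":0,"wy":0,"wz":0},{"x":0.31,"y":0.013,"z":0.6,"wx":0,"wy":0,"wz":0},{"x":0.31,"y":0.013,"z":0.67,"wx":0,"wy":0,"wz":0},{"x":0.31,"y":0.013,"z":0.67,"wx":0,"wy":0,"wz":0},{"x":0.31,"y":0.013,"z":0.67,"wx":0,"wy":0,"wz":0}])

```text
t: 9.5
eef_pos: [0.4575, 0.146, 0.0649]
tool_rot: [-0.0, 0.649, 0.761, -0.0]
contact_force: [-0.8, -0.5, 0.2]
gripper_width: -0.003
```

```bash
python3 - <<'E'
from h import *
np.set_printoptions(precision=4,suppress=True)
im=shot("wrist","w9")
print(finder.place_of("wrist","scan_top")[:1],proj("wrist",[.457,.146,.044]))
r=finder.place_of("wrist","scan_top")[:1]
if r: print(onz("wrist",r[0]["location"],.044))
go([.457,.146,.038],YAW)
E
```

```text
[{'location': [305.4, 282.2], 'confidence': 0.75}] [313.2508 281.5996]
[0.4533 0.1449 0.044 ]
t 9.65 at [0.4586 0.1463 0.0669] F [ 0.1 -1.1  0.6] go [-0.    -0.008  0.144] [0.0012 0.0001 0.0003]
```

Call:
jog_arm(plan=[{"x":0,"y":-0.01,"z":0.06,"wx":0,"wy":0,"wz":0},{"x":0,"y":-0.01,"z":0.1,"wx":0,"wy":0,"wz":0},{"x":0,"y":-0.01,"z":0.12,"wx":0,"wy":0,"wz":0},{"x":0,"y":-0.01,"z":0.13,"wx":0,"wy":0,"wz":0},{"x":0,"y":-0.01,"z":0.14,"wx":0,"wy":0,"wz":0},{"x":0,"y":-0.01,"z":0.14,"wx":0,"wy":0,"wz":0},{"x":0,"y":-0.01,"z":0.14,"wx":0,"wy":0,"wz":0}])

```text
t: 10.23
eef_pos: [0.458, 0.1461, 0.0416]
tool_rot: [0.003, 0.649, 0.761, 0.002]
contact_force: [-6.4, -4.5, 31.3]
gripper_width: 0.003
```

```bash
python3 - <<'E'
from h import *
go([.457,.146,.036],YAW)
E
```

```text
t 10.23 at [0.458  0.1461 0.0416] F [-6.4 -4.5 31.3] go [ 0.    -0.005  0.028] [0.002  0.0006 0.0002]
```

31 N means something has bottomed out, either the button or its collar. I step up to see how the force falls: a spring of about 5 N over 6 mm would confirm the button.

Call:
jog_arm(plan=[{"x":0,"y":0,"z":-0.005,"wx":0,"wy":0,"wz":0},{"x":0,"y":0,"z":-0.005,"wx":0,"wy":0,"wz":0},{"x":0,"y":0,"z":-0.005,"wx":0,"wy":0,"wz":0}])

```text
t: 10.48
eef_pos: [0.4582, 0.1462, 0.0433]
tool_rot: [0.003, 0.649, 0.761, 0.002]
contact_force: [-1.0, -0.7, 3.7]
gripper_width: 0.001
```

```bash
python3 - <<'E'
from h import *
for i in range(3):
    cams.read_camera("side") if i else shot("wrist","w10"); s=monitor.get_obs();print(s["eef_pos"].__repr__(),s["contact_force"])
shot("side","s10")
a=cv2.imread("pics/s10.png")[260:350,255:375];b=cv2.imread("pics/w10.png")[200:380,200:440]
cv2.imwrite("pics/c10.png",np.hstack([cv2.resize(a,(400,300),interpolation=2),cv2.resize(b,(400,300),interpolation=2)]))
E
```

```text
array([0.45825486, 0.14621259, 0.0430971 ]) [-0.13814137 -0.67790685  4.64004315]
array([0.45823999, 0.14618205, 0.04293893]) [-0.37451786  0.06595169  4.85593416]
array([0.45826074, 0.14620012, 0.04279316]) [ 0.30718861 -1.67746269  4.58804142]
```

View pics/c10.png

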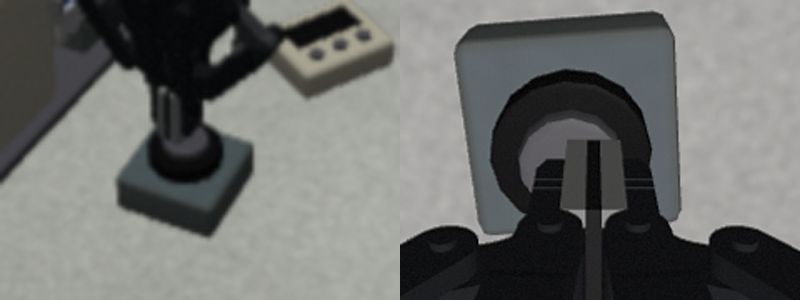

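The side view shows the fingertip on the button top. From the wrist it sits about 4 mm right of centre. To separate spring from rigid contact I rise 2 mm more.

Call:
jog_arm(plan=[{"x":0,"y":0,"z":-0.01,"wx":0,"wy":0,"wz":0},{"x":0,"y":0,"z":-0.01,"wx":0,"wy":0,"wz":0},{"x":0,"y":0,"z":-0.01,"wx":0,"wy":0,"wz":0},{"x":0,"y":0,"z":-0.01,"wx":0,"wy":0,"wz":0}])

```text
t: 11.02
eef_pos: [0.4583, 0.1462, 0.0447]
tool_rot: [0.003, 0.649, 0.761, 0.002]
contact_force: [-0.7, -0.8, 3.1]
gripper_width: 0.005
```

Call:
jog_arm(plan=[{"x":0,"y":0,"z":-0.01,"wx":0,"wy":0,"wz":0},{"x":0,"y":0,"z":-0.01,"wx":0,"wy":0,"wz":0},{"x":0,"y":0,"z":-0.01,"wx":0,"wy":0,"wz":0},{"x":0,"y":0,"z":-0.01,"wx":0,"wy":0,"wz":0}])

```text
t: 11.35
eef_pos: [0.4583, 0.1462, 0.0466]
tool_rot: [0.003, 0.649, 0.761, 0.002]
contact_force: [-0.2, 0.5, 1.8]
gripper_width: 0.002
```

The force falls about 0.8 N/mm (4.7, 3.1, 1.8 N), which is the button's spring rate of 5 N over 6 mm. The 31 N was therefore the button fully bottomed at 6 mm. I retreat upward.

Call:
jog_arm(plan=[{"x":0,"y":0,"z":-0.1,"wx":0,"wy":0,"wz":0},{"x":0,"y":0,"z":-0.3,"wx":0,"wy":0,"wz":0},{"x":0,"y":0,"z":-0.5,"wx":0,"wy":0,"wz":0},{"x":-0.25,"y":0,"z":-0.75,"wx":0,"wy":0,"wz":0},{"x":-0.25,"y":0,"z":-0.75,"wx":0,"wy":0,"wz":0},{"x":-0.25,"y":0,"z":-0.75,"wx":0,"wy":0,"wz":0},{"x":-0.25,"y":0,"z":-0.75,"wx":0,"wy":0,"wz":0}])

```text
t: 11.93
eef_pos: [0.4658, 0.0957, 0.1975]
tool_rot: [0.004, 0.65, 0.76, 0.003]
contact_force: [-0.4, 0.0, -0.9]
gripper_width: 0.002
```

```bash
python3 - <<'E'
from h import *
np.set_printoptions(precision=4,suppress=True)
shot("wrist","w11")
for n,z in(("jar_center",.0637),("scan_top",.044)):
    r=finder.place_of("wrist",n)[:1];print(n,[(x,onz("wrist",x["location"],z),inbed(onz("wrist",x["location"],z))) for x in r])
L=[]
for c in("scene","side"):
    shot(c,c+"11");r=finder.place_of(c,"jar_center")[:1]
    if r:L.append((c,r[0]["location"]))
if len(L)==2:p,e=tri(L);print(p,e,inbed(p))
# change in the wrist view of the jar since before the press (same pose nearly) and scene differences
for c in("scene","side"):
    d=cv2.absdiff(cv2.imread(f"pics/{c}0.png"),cv2.imread(f"pics/{c}11.png")).max(2)
    m=cv2.morphologyEx((d>30).astype(np.uint8),cv2.MORPH_OPEN,np.ones((3,3)));n,_,st,_=cv2.connectedComponentsWithStats(m);print(c,st[1:][st[1:,4]>25].tolist())
s=monitor.get_obs();print(s["t"],s["eef_pos"],s["contact_force"])
E
```

```text
jar_center []
scan_top []
[0.6283 0.1075 0.0654] [2.9, 2.9] [56.  -2.7 19.9]
scene [[193, 0, 41, 56, 1157], [232, 0, 18, 22, 239], [250, 0, 10, 14, 99], [340, 0, 33, 22, 477], [372, 0, 8, 12, 63], [251, 22, 32, 43, 613], [242, 29, 19, 19, 164], [350, 37, 19, 11, 134], [268, 65, 7, 7, 33], [227, 68, 13, 9, 79], [241, 72, 26, 8, 171], [326, 88, 38, 77, 2088], [0, 90, 15, 25, 179], [352, 231, 37, 37, 717], [295, 254, 37, 40, 604]]
side [[274, 0, 138, 235, 12866], [607, 0, 24, 15, 314], [603, 29, 17, 10, 120], [591, 41, 45, 76, 1531], [619, 41, 16, 4, 63], [601, 110, 9, 34, 173], [595, 173, 39, 42, 866], [576, 197, 25, 53, 696], [609, 222, 20, 9, 145], [630, 225, 10, 10, 75], [601, 233, 39, 40, 1297], [597, 236, 7, 22, 79], [557, 239, 17, 61, 231], [268, 243, 15, 17, 197], [605, 293, 35, 21, 551]]
12.2833 [0.4644 0.0976 0.1958] [-0.6983 -0.4948  0.9108]
```

```bash
python3 -c "
from h import *
print(bot.hand_in())"
```

```text
the job is handed in; nothing more can be done
None
```

The jar is in the cradle against the end stop, the scan button has been pressed and released, and the job is handed in at about 12.3 s on the robot's clock. No verdict was reported.

- **Jar:** I rolled it up the gutter with the shut fingertips at about 60–70 mm/s. It dropped over the step and stayed there after I backed the finger off.
- **Button:** It bottomed out at about 31 N. On the way up the force fell at about 0.8 N/mm, matching its 5 N over 6 mm spring, and it was let go.
- **Last jar position:** The two fixed cameras put the jar at x 56, y −3, z 20 mm in the track frame; the cradle point is 58, 0, 18. The two sight lines missed each other by about 3 mm each, so that agrees only within measuring error.
- **Other things on the bench:** In the scene camera, before and after pictures differ only at the arm, the jar's old place and its new place. The side camera's changes are at the arm and near the cradle; one large area there takes in the arm and the jar's old place.

**Checks that failed or disagreed:**
- In the last wrist picture the network found neither the jar nor the button, so the button being up again rests on the falling spring force and the 15 cm retreat.
- The press landed about 4 mm off the button's centre.
- Estimates of the track's position differed by 2–4 mm between views; I corrected this before pushing.

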